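# Free the parked stop rod and set it to the gauge block

### The arm

A 6-joint arm with a two-finger parallel gripper is mounted at the origin on a cart in front of the work surface, level with it; the furniture and walls round the work are solid. World frame = base frame: x ahead of the robot, y to its left, z up, the work surface at z = 0. Lengths are in m, angles in degrees, forces in N, time in s.
With the tool pointing down it reaches from about 0.375 to 0.9 m from the base axis. Payload 3.1 kg.
Tool frame: the origin (TCP) lies at the very end of the fingers, on their centre line; the grasp point (between the pads) lies 19 mm behind it; z points along the fingers, y is the line along which they close (so a half turn about z gives the same grasp; the last joint's range is limited). The gripper opens to 87 mm and grips with 3 to 60 N. Pads are 19 mm wide; open, the fingers measure 117 mm over their backs; the gripper's body (75 mm by 190 mm) begins 51 mm behind the grasp point.
Start: joints at [62.023, 30.224, 82.088, -0, 67.689, -10.227], TCP at [0.191, 0.595, 0.223] pointing down, gripper open.
Joint ranges: [-176.69, 176.69], [-43.24, 126.21], [12.49, 139.97], [-82, 262], [0, 151.66], [-163.58, 163.58]. Speed limits (degrees/s): [159.86, 159.86, 180, 180, 180, 180].

### API

Orientations are given as a 3x3 rotation matrix whose columns are the frame's x, y, z axes.
In Python, from rig import bot, imaging gives the robot as it stands.
- The arm moves only by the tool drive_tool, never from a script. Its argument "deltas" is text: rows parted by semicolons, each of 5 numbers parted by spaces: the finger opening in mm, from 0 to 87, then the shift along the world's x, y, z in mm, then the turn about the world's z in rad. In form: jaw dx dy dz twist; .... A call has 1 to 12 rows; each row is the pose to reach, as a shift and turn from the pose commanded when the call began; what a row does not reach only later rows make up. A row lasts 1/10 s, in which the tool goes at most 50 mm and 8.59 degrees, less where a joint would pass 70% of its speed; a pose out of reach is approached as far as the arm can. A call with a gripper value outside its range is refused whole. The fingers move at their own pace and stop on an object; the grip force is fixed at half the most. Time passes only in rows, so rows that repeat a pose let the fingers close. It gives the time, the measured TCP pose, the force, the opening and the grip force at its end, in the units of the state.
- bot.read_state(): the state, without advancing time (a new reading comes with each control period).
- imaging.capture(name): name is "side" or "top"; returns the picture (384x512x3 uint8, red, green, blue); there is no depth.
- imaging.camera_model(name): a dict with "fx", "fy", "cx", "cy" (pixels), "dist" ([k1, k2, p1, p2, k3] as OpenCV has them; the pictures are not rectified), "T" (4x4, takes a point from camera to world coordinates). Camera axes: x right, y down, z forward; pixel columns grow to the right and rows downward; lengths in m; the calibration is good to about 2 mm. A picture is of the moment at which its call begins. camera_model takes no time and is no camera call.
- bot.hand_in(): hands the job in; it is judged then, once.
The state is a dict: "time_s": time; "joint_positions": joint angles; "qvel": joint speeds; "tau": joint torques, N m; "position": TCP position; "tcp_rot": TCP orientation; "force": force on the tool from outside, world axes, zero at the start; "moment": the same for the moment, N m; "opening": opening from 0.0 (shut) to 1.0 (fully open); "grasp_force": force on a finger pad.
Only numpy, scipy, OpenCV 4.12 (cv2) and the standard library are available. Lean on these libraries where they do the work, as an engineer would, in place of code of your own. Each camera call takes 0.05 s, during which the arm holds its last target. There are 200 camera calls.

### The job

The stop rod of the setting jig is parked. With a fingertip, roll the knurled rim of its lock knob round to unscrew it (anticlockwise seen from above) by two full turns, counting them by the white mark, then push the rod in by its red button until its nose touches the gauge block that stands against the fence. Do not take the knob, the button or the block between the fingers; leave the knob at its two turns (I shall check the setting and lock it myself), the block where it stands and the other things alone.

Things in the scene. Friction and masses are not known exactly. Their poses are not given: they have to be found in the camera images.
- jig: Jig, screwed to the table. Origin on the table under the lock knob's axis; x along the stop rod from red button to gauge block, z up. Plate x -60 to +140, y -45 to +45, 12 mm thick. Grey guide block 44 (x) x 50 (y) mm, z 12 to 52, foot flange 74 mm wide up to z 26; the rod slides through it, axis at y 0, z 34 mm. Only the knob is higher than 58 mm.
- lock_top (a point): Centre of the lock knob's top face: dark steel disc, 54 mm diameter, 16 mm high (z 56 to 72 mm over the table when tight, 62 to 78 after two turns), knurled rim, on an upright thread above the guide block. The point turns with the knob; its -y points along the white mark (radial line on the top and down the rim). It takes about 1 N at the rim to turn and stays where it is left.
- lock_knob (a joint): Turn of the lock knob, rad: 0 = tight (the start), white mark over the white line on the guide block's -y side; grows anticlockwise from above; 12.57 = two full turns; thread ends at 19.5. It rises 3 mm a turn. Its dog point sits 5 mm deep in the rod's park groove, locks the rod through the first turn and is clear of it from 1.75 turns on.
- stop_rod (a joint): Slide of the stop rod along the jig's +x, m: 0 = parked (the start), at most 0.060. Once freed it needs about 2 N and stays where it is left. Steel rod of 20 mm diameter.
- rod_button (a point): Middle of the outer flat face of the red push button on the rod's outer end; axes as the jig's, the face looks along -x. Button 34 mm in diameter, 10 mm thick, centre 34 mm and lower edge 17 mm over the table, at jig x = -105 mm when parked, beyond the end of the plate.
- rod_nose (a point): Tip of the rod's dark nose (10 mm in diameter, flat) at the inner end, at jig x = +40 mm when parked; point axes as the jig's.
- gauge_face (a point): Middle of the face of the steel gauge block that looks at the rod's nose; the point's +y points out of it towards the nose. Loose block, 30 mm along the rod, 60 mm across, 45 mm high (top at 57 mm), 0.2 to 0.45 kg, standing on the plate, its back against the fence; the face is 28 to 46 mm from the parked nose.
- gauge_block: The gauge block itself; origin in the middle of its underside.
- fence: Fixed steel fence, 12 mm thick, 84 mm across the rod, top at 48 mm over the table; origin in the middle of the lower edge of the face that backs the block; x as the jig's.
- coupling_a: Chrome coupling standing beside the jig, 33 mm in diameter, 46 mm high, loose; origin in the middle of its underside. Leave alone.
- coupling_b: Second chrome coupling of the same size beside the jig. Leave alone.
- counter: White and chrome hand tally counter, 72 x 44 x 20 mm, loose, lying beside the jig; origin in the middle of its underside. Leave alone.
Not all that is in view belongs to the job. What is shaped like the gauge_block but turquoise is not meant.

How it is judged (in metres and radians):
On the way, in this order (a step that is already met when the one before it is completed fails the run):
1. the lock knob is unscrewed by two full turns with the rod still parked (value of joint lock_knob between 11.9 and 13.9 rad and value of joint stop_rod below 0.006 m), for 0.2 s.
2. the rod's nose touches the gauge block (y of rod_nose in the frame of gauge_face below 0.0015 m), for 0.2 s.
At the end, for the whole second after the job is handed in: The lock knob stands unscrewed by two full turns (11.9 to 13.9 rad), the rod's nose touches the gauge block (gap under 1.5 mm), and the block stands upright within 4 mm of where it stood; nothing moves (value of joint lock_knob between 11.9 and 13.9 rad and y of rod_nose in the frame of gauge_face between -0.003 and 0.0015 m and distance of gauge_block from where it was at the start of the episode below 0.004 m and angle between gauge_block's own z axis and vertical below 0.05 rad and velocity of joint stop_rod below 0.002 m/s).
It fails at once if the gauge block is lifted or shifted by more than 6 mm (distance of gauge_block from where it was at the start of the episode above 0.006 m).
It fails at once if the knob is taken between the fingers (horizontal distance between the grasp point and lock_top below 0.018 m and z of the grasp point in the frame of lock_top below 0.01 m).
It fails at once if the red button is taken between the fingers (x of the grasp point in the frame of rod_button between 0.001 and 0.03 m and y of the grasp point in the frame of rod_button between -0.014 and 0.014 m and z of the grasp point in the frame of rod_button below 0.016 m).
It fails at once if a coupling or the counter is moved by more than 15 mm (distance of any of coupling_a, coupling_b, counter from where it was at the start of the episode above 0.015 m).
It also fails if it takes over 61 s, if anything falls off the work surface, if the arm or the gripper's body presses on something with over 40 N, if the wrist force passes 120 N, or if a joint passes its speed limit or range.

## Working session

There is one attempt and no reset: what is moved stays moved. The work goes in short steps, Python scripts to look and compute and a tool call to move; the robot and the scene stay as the last step left them, time stands still between calls to the robot, and variables do not carry over. Pictures are saved under pics/ and viewed, at most 10 in all, crops included, and the job is handed in when it is done.

Besides the shell and the picture viewer there is one more tool, called after "Emit:" as name(argument=value, ...) on one line, values as JSON. drive_tool: Moves the arm, as the interface text tells. Its arguments: {"type":"object","properties":{"deltas":{"type":"string"}},"required":["deltas"]}

```bash
mkdir -p pics; ls
python3 - <<'E'
from rig import bot, imaging
import cv2,numpy as np
for n in("top","side"):
    im=imaging.capture(n); cv2.imwrite(f"pics/{n}0.png",cv2.resize(im[:,:,::-1],(800,600),interpolation=cv2.INTER_CUBIC)); cv2.imwrite(f"{n}_raw0.png",im[:,:,::-1])
    m=imaging.camera_model(n);print({k:np.round(v,4).tolist() for k,v in m.items()})
s=bot.read_state();print({k:np.round(v,4).tolist() for k,v in s.items()})
E
```

```text
pics
{'fx': 468.8053, 'fy': 468.8053, 'cx': 257.8781, 'cy': 186.4811, 'dist': [0.0441, 0.0, 0.0, 0.0, 0.0], 'T': [[-0.004, -0.9971, 0.0755, 0.4987], [-0.9996, 0.0018, -0.0297, 0.1093], [0.0295, -0.0756, -0.9967, 1.0147], [0.0, 0.0, 0.0, 1.0]]}
{'fx': 423.395, 'fy': 423.395, 'cx': 252.5401, 'cy': 194.0383, 'dist': [-0.0893, 0.0, 0.0, 0.0, 0.0], 'T': [[-0.9999, -0.0091, -0.0059, 0.5831], [-0.0, 0.5446, -0.8387, 0.8161], [0.0109, -0.8386, -0.5446, 0.5308], [0.0, 0.0, 0.0, 1.0]]}
{'time_s': 0.1, 'joint_positions': [62.0221, 30.2759, 82.1488, -0.0008, 67.6923, -10.2269], 'qvel': [-0.082, -0.1141, -0.1348, -0.0054, -0.0919, 0.1139], 'tau': [-0.0008, -44.0987, -17.7149, 0.0635, 0.0535, -0.0001], 'position': [0.1902, 0.5946, 0.2216], 'tcp_rot': [[-0.9524, 0.3049, -0.0009], [0.3049, 0.9524, -0.0018], [0.0003, -0.002, -1.0]], 'force': [-0.2161, 0.1745, 0.3466], 'moment': [0.0351, 0.0059, 0.0081], 'grasp_force': 0.0, 'opening': 1.0022}
```

View pics/top0.png

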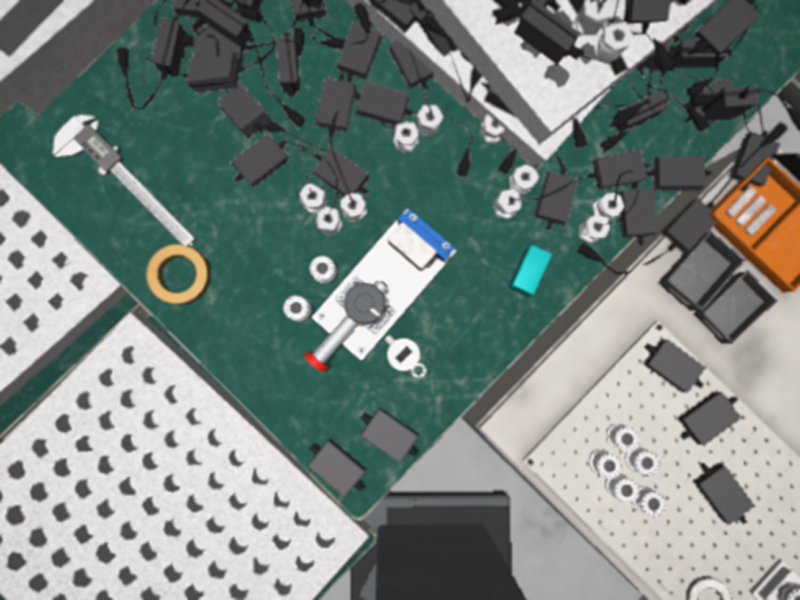

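View pics/side0.png

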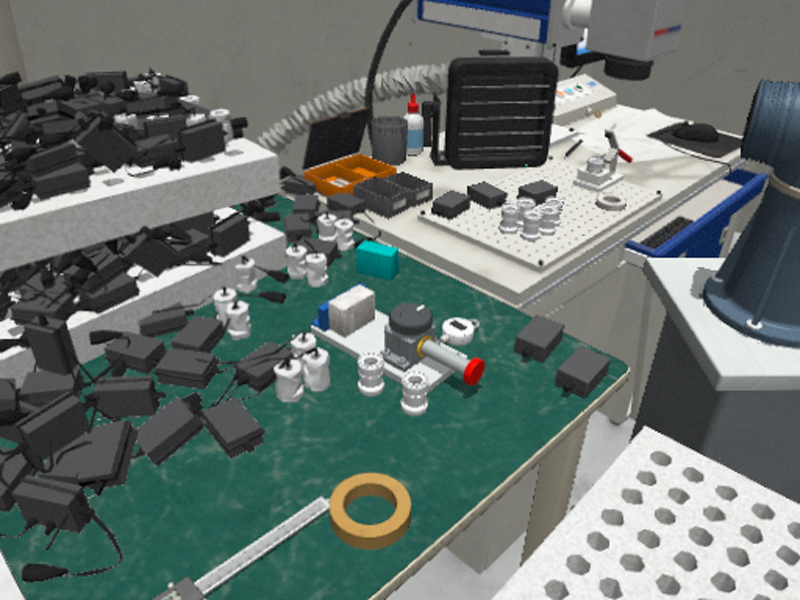

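The top view shows the jig at about (385,285), with button at (317,360), knob at (367,303), gauge block at (412,243) and fence at (430,233). Candidates for the gauge block are the off-white block on the jig plate at top (412,243), and the turquoise one at (532,270), which is a decoy. Lock knob candidates are the dark disc on the jig at (367,303), the brass ring at (178,273) and the chrome couplings at (322,268) and (296,307). I choose the parts on the jig plate and check with one close crop.

```bash
cat > h.py <<'E'
import cv2,numpy as np
from rig import bot,imaging
def ray(n,uv,z):
    m=imaging.camera_model(n);K=np.array([[m['fx'],0,m['cx']],[0,m['fy'],m['cy']],[0,0,1]])
    p=cv2.undistortPoints(np.array([[uv]],float),K,np.array(m['dist']))[0,0]
    T=np.array(m['T']);d=T[:3,:3]@[p[0],p[1],1];o=T[:3,3];return (o+d*(z-o[2])/d[2])
def proj(n,P):
    m=imaging.camera_model(n);K=np.array([[m['fx'],0,m['cx']],[0,m['fy'],m['cy']],[0,0,1]])
    W=np.linalg.inv(np.array(m['T']));return cv2.projectPoints(np.atleast_2d(np.array(P,float)),cv2.Rodrigues(W[:3,:3])[0],W[:3,3],K,np.array(m['dist']))[0][:,0]
def crop(im,x0,y0,w,h,s): return cv2.resize(im[y0:y0+h,x0:x0+w],None,fx=s,fy=s,interpolation=cv2.INTER_CUBIC)
E
python3 - <<'E'
from h import *
a=crop(cv2.imread('top_raw0.png'),180,130,115,115,5);b=crop(cv2.imread('side_raw0.png'),195,170,130,95,5)
c=np.zeros((575,800,3),np.uint8);c[:,:575]=a
cv2.imwrite('pics/c1.png',crop(cv2.imread('top_raw0.png'),180,130,120,115,5))
cv2.imwrite('pics/c2.png',crop(cv2.imread('side_raw0.png'),195,175,120,90,6))
E
```

```text
(no output)
```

View pics/c1.png

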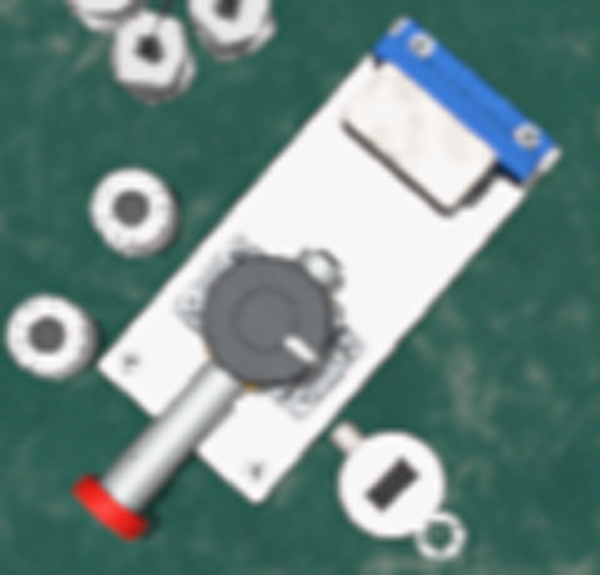

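View pics/c2.png

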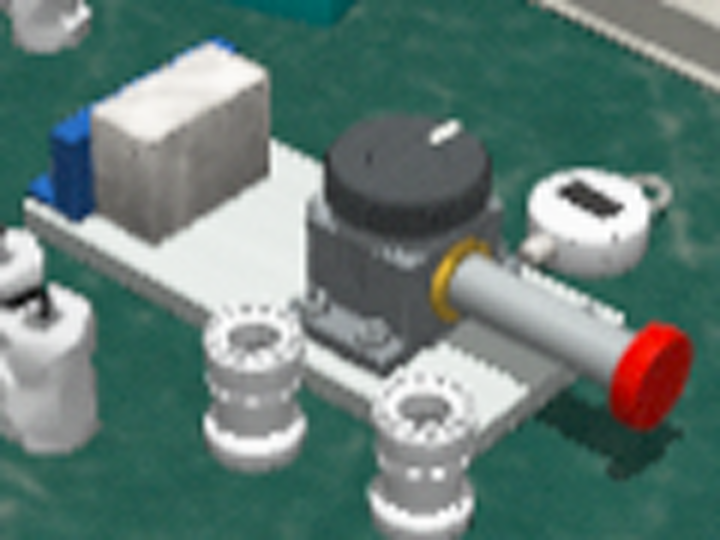

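The crops confirm the choice. In c1, the knob top is at (267,320), its white mark points to lower right (the jig's -y side), the red button is at (112,507), and the grey-white gauge block touches the blue fence. Couplings are at (135,210) and (50,335), the counter at (392,485). Next I fit the jig pose.

```bash
cat >> h.py <<'E'
def T0(c,s,x0,y0): return ((c[0]+.5)/s-.5+x0,(c[1]+.5)/s-.5+y0)
E
python3 - <<'E'
from h import *
from scipy.optimize import least_squares
t=lambda *c:T0(c,5,180,130); s=lambda *c:T0(c,6,195,175)
obs=[('top',t(100,367),(-60,45,12)),('top',t(260,502),(-60,-45,12)),('top',t(560,150),(140,-45,12)),('top',t(267,319),(0,0,72)),('top',t(110,508),(-100,0,34)),
('side',s(409,163),(0,0,72)),('side',s(650,378),(-100,0,34)),('side',s(22,203),(140,45,12))]
def W(p,q):
    c,n=np.cos(p[2]),np.sin(p[2]);q=np.array(q)/1e3;return [p[0]+c*q[0]-n*q[1],p[1]+n*q[0]+c*q[1],q[2]]
f=lambda p:np.concatenate([proj(n,W(p,q))[0]-uv for n,uv,q in obs])
r=least_squares(f,[.5,.15,-.8],loss='soft_l1');print(r.x,np.degrees(r.x[2]),np.round(f(r.x).reshape(-1,2),1).tolist())
p=r.x
for n,q in(('knob top',(0,0,72)),('button',(-105,0,34)),('nose',(40,0,34))):print(n,np.round(W(p,q),4))
for n,c,z in(('cA',(132,208),.046),('cB',(48,335),.046),('ctr',(392,485),.02)):
    P=ray('top',t(*c),z);d=P[:2]-p[:2];R=np.array([[np.cos(p[2]),np.sin(p[2])],[-np.sin(p[2]),np.cos(p[2])]]);print(n,P.round(4),'jig',(R@d).round(4))
# block front edge top
for c in((342,120),(450,213)): 
    P=ray('top',t(*c),.057);d=P[:2]-p[:2];print('blk top edge jig',(R@d).round(4))
m=imaging.camera_model('top')
E
```

```text
[ 0.55702797  0.13179072 -0.70965416] -40.66018826783859 [[-0.5, -0.6], [-0.5, -0.1], [-0.0, -0.5], [-0.2, -0.4], [0.2, -0.5], [0.6, -1.4], [1.2, -0.6], [0.5, -0.2]]
knob top [0.557  0.1318 0.072 ]
button [0.4774 0.2002 0.034 ]
nose [0.5874 0.1057 0.034 ]
cA [0.604  0.1878 0.046 ] jig [-0.0009  0.0731]
cB [0.5515 0.222  0.046 ] jig [-0.063   0.0648]
ctr [0.489  0.0798 0.02  ] jig [-0.0177 -0.0837]
blk top edge jig [0.0825 0.0301]
blk top edge jig [ 0.0821 -0.0286]
```

Emit:
drive_tool(deltas="0 100 -125 0 -0.4;0 200 -250 0 -0.8;0 300 -375 0 -1.2;0 400 -498 0 -1.7;0 400 -498 0 -1.7;0 400 -498 0 -1.7;0 400 -498 0 -1.7;0 400 -498 0 -1.7;0 400 -498 0 -1.7;0 400 -498 0 -1.7;0 400 -498 0 -1.7;0 400 -498 0 -1.7")

```text
time_s: 1.3
position: [0.567, 0.1256, 0.2222]
tcp_rot: [[0.429, 0.903, -0.001], [0.903, -0.429, 0.0], [-0.0, -0.001, -1.0]]
force: [0.2, 0.7, 0.6]
opening: 0.031
grasp_force: 0.0
```

Emit:
drive_tool(deltas="0 0 0 0 -1.7;0 0 0 0 -1.7;0 0 0 0 -1.7;0 0 0 0 -1.7;0 0 0 0 -1.7;0 0 0 0 -1.7;0 0 0 0 -1.7;0 0 0 0 -1.7;0 0 0 0 -1.7;0 0 0 0 -1.7;0 0 0 0 -1.7;0 0 0 0 -1.7")

```text
time_s: 2.5
position: [0.5658, 0.1274, 0.222]
tcp_rot: [[0.841, -0.541, -0.001], [-0.541, -0.841, -0.0], [-0.001, 0.001, -1.0]]
force: [1.2, 0.3, -0.0]
opening: 0.01
grasp_force: 0.0
```

Emit:
drive_tool(deltas="0 28 -32 0 -0.15;0 28 -32 0 -0.213;0 28 -32 -50 -0.213;0 28 -32 -90 -0.213;0 28 -32 -120 -0.213;0 28 -32 -145 -0.213;0 28 -32 -162 -0.213;0 28 -32 -162 -0.213;0 28 -32 -162 -0.213")

```text
time_s: 3.4
position: [0.5941, 0.0954, 0.0603]
tcp_rot: [[0.71, -0.704, -0.001], [-0.704, -0.71, 0.0], [-0.001, 0.001, -1.0]]
force: [0.0, -0.3, -0.2]
opening: 0.007
grasp_force: 0.0
```

Run:
```python
from h import *
a=crop(imaging.capture('top')[:,:,::-1],170,120,80*2,120,3);b=crop(imaging.capture('side')[:,:,::-1],205,150,100,88,3.5)
c=np.zeros((360,480+350,3),np.uint8);c[:360,:480]=a;c[:308,480:]=b
cv2.imwrite('pics/c3.png',c[:,:800])
s=bot.read_state();print(s['position'],s['force'],s['joint_positions'],s['tcp_rot'][:2,0] if hasattr(s['tcp_rot'],'shape') else s['tcp_rot'])
```

```text
[0.59512849 0.09542622 0.06163965] [ 0.37955925 -0.06755513 -0.00681622] [-1.50289089e+00  4.08860356e+01  9.24031061e+01  5.30661894e-04
  4.65873676e+01  1.33256387e+02] [ 0.71006521 -0.70413419]
```

View pics/c3.png

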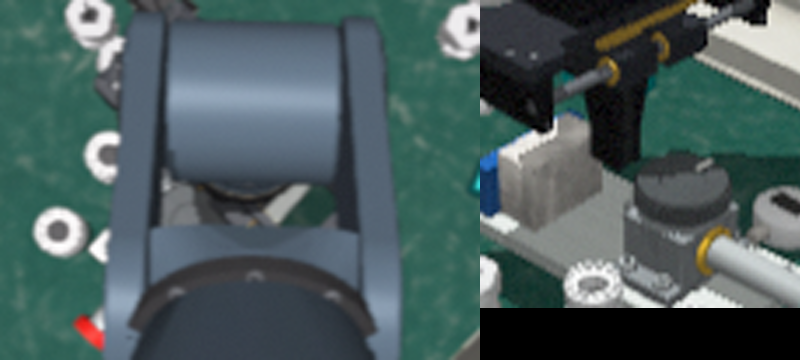

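The side crop shows the closed fingers standing behind the knob at about (612,150), clear of it. The mark is at (705,163). The wrist hides the top view. Now I press in.

Emit:
drive_tool(deltas="0 -6 6 0 0;0 -9 9 0 0;0 -10 10 0 0;0 -10 10 0 0")

```text
time_s: 3.9
position: [0.5843, 0.1057, 0.0611]
tcp_rot: [[0.71, -0.704, 0.001], [-0.704, -0.71, -0.0], [0.001, -0.001, -1.0]]
force: [0.4, 0.3, 0.4]
opening: 0.005
grasp_force: 0.1
```

Emit:
drive_tool(deltas="0 -0.7 0.7 0 0;0 -1.4 1.4 0 0;0 -1.4 1.4 0 0")

```text
time_s: 4.2
position: [0.5841, 0.1061, 0.061]
tcp_rot: [[0.71, -0.704, 0.003], [-0.704, -0.71, -0.001], [0.003, -0.001, -1.0]]
force: [1.9, -3.8, 1.9]
opening: 0.005
grasp_force: 2.2
```

```bash
cat > arc.py <<'E'
import numpy as np,sys
r0,a0,r1,n,st=map(float,sys.argv[1:6])
for i in range(1,int(n)+1):
    a=a0+st*i;f=min(1,i/3);r=r0+(r1-r0)*f
    A=np.radians
    print(f"0 {1e0*(r*np.cos(A(a))-r0*np.cos(A(a0))):.1f} {(r*np.sin(A(a))-r0*np.sin(A(a0))):.1f} 0 {A(st*i):.3f}",end=';')
print()
E
python3 arc.py 35.8 -45 34.3 12 8
```

```text
0 2.9 4.1 0 0.140;0 5.1 8.4 0 0.279;0 6.7 13.0 0 0.419;0 8.1 17.6 0 0.559;0 8.9 22.3 0 0.698;0 8.9 27.1 0 0.838;0 8.4 31.9 0 0.977;0 7.1 36.5 0 1.117;0 5.2 40.9 0 1.257;0 2.8 45.0 0 1.396;0 -0.2 48.7 0 1.536;0 -3.7 52.0 0 1.676;
```

Emit:
drive_tool(deltas="0 2.9 4.1 0 0.14;0 5.1 8.4 0 0.28;0 6.7 13 0 0.42;0 8.1 17.6 0 0.56;0 8.9 22.3 0 0.7;0 8.9 27.1 0 0.84")

```text
time_s: 4.8
position: [0.594, 0.1341, 0.0613]
tcp_rot: [[0.998, 0.064, 0.005], [0.064, -0.998, 0.001], [0.005, -0.0, -1.0]]
force: [2.9, -0.8, 1.8]
opening: 0.007
grasp_force: 1.4
```

Run:
```python
from h import *
cv2.imwrite('pics/c4.png',crop(imaging.capture('side')[:,:,::-1],225,165,80,75,5))
s=bot.read_state();print(s['position'],s['force'],s['tcp_rot'][:2,0],(s['position'][:2]-[.557,.1318])*1e3)
```

```text
[0.5938956  0.13489304 0.06128328] [ 3.4373195  -1.32179357  2.7842122 ] [0.99766836 0.06808176] [36.8956025   3.09303892]
```

View pics/c4.png

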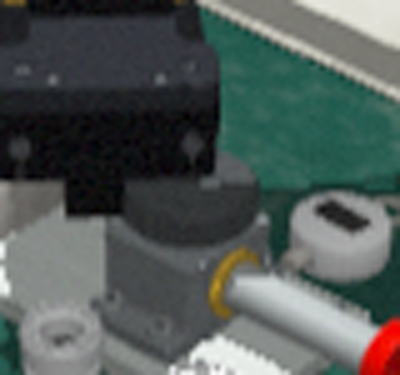

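```bash
cat >> h.py <<'E'
def mark(deg,rise_turn=None):
    t=(deg if rise_turn is None else rise_turn)/360*.003;a=np.radians(-130.66+deg)
    return [proj('side',[.557+r*np.cos(a),.1318+r*np.sin(a),.072+t])[0].round(1) for r in(.018,)][0]
E
python3 - <<'E'
from h import *
print('c',proj('side',[.557,.1318,.072]))
for d in range(0,60,10):print(d,mark(d))
m=(213/5+225,183/5+165);print('seen',m, 'initial seen',(445/6+195,132/6+175))
E
python3 arc.py 34.3 3 29.5 12 8
```

```text
c [[263.39908159 200.36484583]]
0 [269.2 196.6]
10 [267.9 196. ]
20 [266.4 195.6]
30 [264.9 195.3]
40 [263.3 195.2]
50 [261.7 195.2]
seen (267.6, 201.6) initial seen (269.1666666666667, 197.0)
0 -2.2 4.4 0 0.140;0 -4.8 8.3 0 0.279;0 -8.0 11.6 0 0.419;0 -10.1 15.1 0 0.559;0 -12.7 18.3 0 0.698;0 -15.7 21.1 0 0.838;0 -19.1 23.5 0 0.977;0 -22.7 25.4 0 1.117;0 -26.6 26.7 0 1.257;0 -30.7 27.5 0 1.396;0 -34.8 27.7 0 1.536;0 -38.9 27.3 0 1.676;
```

```bash
cat >> h.py <<'E'
def findmark(im):
    g=im[185:215,245:285].astype(int); 
    return g.mean(2).astype(int)
E
python3 - <<'E'
from h import *
a=findmark(cv2.imread('side_raw0.png'));b=findmark(imaging.capture('side'))
np.set_printoptions(linewidth=250)
print(a[5:16,14:36]);print(b[5:22,14:36])
E
```

```text
[[ 71  72  71  68  73  72  74  76  83  91  93  85  77  73  74  72  70  69  66  68  71  67]
 [ 70  71  73  73  74  75  70  72  72  78  88  81  78  76  72  71  69  72  68  70  71  71]
 [ 72  74  76  74  75  72  72  76  75  78  84  74  70  71  74  76  75  74  69  71  73  74]
 [ 84  83  82  80  77  81  77  79  80  82  86  76  71  70  72  77  81  78  72  73  73  72]
 [ 92  91  89  88  87  92  90  87  83  80  77  75  74  70  71  71  74  77  78  78  76  73]
 [ 94  94  93  93  94  97  96  95  91  92 142 202 135  74  74  75  78  78  77  80  83  79]
 [ 93  93  93  91  94  94  95  95 143 206 227 231 148  85  77  82  87  84  77  80  78  77]
 [ 91  93  93  95  93  90  91 123 226 231 219 155  95  89  89  89  83  85  83  79  76  73]
 [ 91  95  94  92  93  90  93 125 214 157  99  92  96  95  96  92  75  74  74  74  76  73]
 [ 92  92  94  90  94  97  95  95  91  87  92  96  94  93  94  93  73  72  75  72  71  76]
 [ 93  91  93  93  95  95  94  96  93  90  89  94  95  94  91  92  85  64  68  71  73  75]]
[[15 13 17 14 10 19 24 16  9 26 70 86 77 74 70 68 70 68 69 67 68 71]
 [10 16 17 18 21 20 17 15 13 
[... 375 characters left out ...]
79 79 75]
 [11 12 18 15 39 18 11  5 18 60 90 92 91 91 90 87 85 86 82 81 73 72]
 [15 10  7 17 29  7 13 18  8 74 90 94 93 89 94 91 74 76 75 75 76 74]
 [11 18 15 19 18 17 17  8 12 69 87 92 91 92 96 92 77 71 73 72 76 77]
 [26 22 27 22 31 29 51 52 64 80 83 92 93 91 92 93 85 59 69 73 72 75]
 [43 40 48 44 50 47 80 81 91 97 71 77 76 75 79 75 75 49 69 70 68 72]
 [55 50 54 57 56 57 75 78 75 79 54 50 54 49 54 52 49 48 58 58 58 60]
 [54 51 54 54 51 54 51 53 51 54 55 48 53 51 50 51 49 41 46 42 42 49]
 [56 51 51 50 50 54 53 54 51 52 54 55 51 53 51 50 46 45 52 42 50 54]
 [50 54 50 55 55 52 56 52 54 50 53 52 50 49 50 49 46 48 55 54 57 55]
 [51 49 53 52 54 58 57 55 54 51 58 55 52 51 45 48 45 50 58 61 52 54]]
```

In c4 the gripper body hides where the mark must be now. The mark has left its old place at raw (268,197), so the knob is turning. I press a bit harder and go on.

```bash
python3 arc.py 34.3 3 31.5 12 8; python3 arc.py 31.5 99 31.5 12 8
```

```text
0 -1.5 4.6 0 0.140;0 -3.6 8.8 0 0.279;0 -6.2 12.5 0 0.419;0 -8.4 16.3 0 0.559;0 -11.2 19.7 0 0.698;0 -14.4 22.7 0 0.838;0 -18.0 25.2 0 0.977;0 -21.9 27.2 0 1.117;0 -26.1 28.6 0 1.257;0 -30.4 29.5 0 1.396;0 -34.8 29.7 0 1.536;0 -39.2 29.3 0 1.676;
0 -4.3 -1.0 0 0.140;0 -8.4 -2.6 0 0.279;0 -12.2 -4.7 0 0.419;0 -15.7 -7.3 0 0.559;0 -18.8 -10.4 0 0.698;0 -21.5 -14.0 0 0.838;0 -23.6 -17.8 0 0.977;0 -25.2 -21.9 0 1.117;0 -26.2 -26.2 0 1.257;0 -26.6 -30.6 0 1.396;0 -26.3 -35.0 0 1.536;0 -25.5 -39.3 0 1.676;
```

Emit:
drive_tool(deltas="0 -1.5 4.6 0 0.14;0 -3.6 8.8 0 0.28;0 -6.2 12.5 0 0.42;0 -8.4 16.3 0 0.56;0 -11.2 19.7 0 0.7;0 -14.4 22.7 0 0.84;0 -18 25.2 0 0.98;0 -21.9 27.2 0 1.12;0 -26.1 28.6 0 1.26;0 -30.4 29.5 0 1.4;0 -34.8 29.7 0 1.54;0 -39.2 29.3 0 1.675")

```text
time_s: 6.1
position: [0.5514, 0.168, 0.0615]
tcp_rot: [[-0.161, 0.987, -0.001], [0.987, 0.161, 0.008], [0.008, 0.0, -1.0]]
force: [-2.2, 15.0, 9.0]
opening: 0.005
grasp_force: 7.0
```

Emit:
drive_tool(deltas="0 -4.3 -1 0 0.14;0 -8.4 -2.6 0 0.28;0 -12.2 -4.7 0 0.42;0 -15.7 -7.3 0 0.56;0 -18.8 -10.4 0 0.7;0 -21.5 -14 0 0.84;0 -23.6 -17.8 0 0.98;0 -25.2 -21.9 0 1.12;0 -26.2 -26.2 0 1.26;0 -26.6 -30.6 0 1.4;0 -26.3 -35 0 1.54;0 -25.5 -39.3 0 1.675")

```text
time_s: 7.3
position: [0.5197, 0.1239, 0.0596]
tcp_rot: [[-0.964, -0.266, -0.015], [-0.266, 0.964, -0.0], [0.015, 0.004, -1.0]]
force: [-8.3, -2.2, 5.9]
opening: 0.007
grasp_force: 3.8
```

```bash
python3 arc.py 31.5 195 31.5 6 8;python3 - <<'E'
from h import *
g=findmark(imaging.capture('side'));np.set_printoptions(linewidth=250);print(g[4:25,6:36])
s=bot.read_state();print(s['position'],s['force'],s['joint_positions'][5],(s['position'][:2]-[.557,.1318])*1e3)
E
```

```text
0 1.4 -4.2 0 0.140;0 3.4 -8.1 0 0.279;0 5.9 -11.7 0 0.419;0 8.9 -14.9 0 0.559;0 12.4 -17.7 0 0.698;0 16.1 -19.9 0 0.838;
[[ 75  70  69  70  71  71  71  69  69  72  72  72  73  78  80  83  89  86  81  74  74  68  70  54  17   8  10  12   7  17]
 [ 79  75  70  72  70  71  72  66  74  71  68  67  73  77  73  74  84  91  89  81  80  72  68  55  19  20  15   9  14  23]
 [ 77  75  75  72  72  71  71  72  71  69  73  72  73  70  71  70  73  83  87  84  78  75  73  58  18  17  14  11  15  16]
 [ 74  75  75  71  73  74  74  74  70  72  69  73  70  71  74  75  79  79  83  75  78  71  73  59  23  14   6  15   8  15]
 [ 71  72  73  70  74  81  84  85  85  65  62  61  62  66  68  73  71  79  87  79  74  68  72  59  17  19  14   5  13  12]
 [ 69  70  74  78  86  92  91  92  94  76  57  50  51  51  53  58  53  62  67  66  73  70  70  58  20  19  14   8  10   9]
 [ 71  77  82  89  93  96  94  93  92  97  60  52  54  54  55  52  51  50  53  58  59  68  73  61  21  17  11   5  21  12]
 [ 78  83  91  91  94  96  94  94  92  93  56  55  57  56  53  52  50  54  56  52  53  61  67  60  17  20  23  19  16 
[... 1025 characters left out ...]
5  55  50  51  75 157 131  60  54  56  53  53  48  51  54  46  44  45  12  14  15  17]
 [ 53  56  61  68  76  83  87  93  96  78  74  75  51 133 154  76  51  54  57  53  55  50  48  45  47  42  18  19  26  27]
 [ 49  50  54  52  60  63  71  79  82  85  85  87  71  95 126  78  55  53  52  52  50  45  47  48  49  61  49  40  42  38]
 [ 48  47  51  50  53  46  54  57  60  66  69  67  69  73 158  89  49  52  47  51  49  46  45  46  53  73  85  71  48  48]
 [ 52  50  54  48  49  46  50  48  53  50  55  51  54  65 185 105  48  46  43  46  46  44  46  53  71  93  89  84  41  42]]
[0.51994969 0.12314951 0.059657  ] [-6.96135617 -2.25010692  7.49143864] -104.30706792370182 [-37.05030649  -8.65049385]
```

The mark is now visible at raw (265,203), pointing towards the side camera, about 230° turned for 240° of tool arc. That is almost no slip.

Emit:
drive_tool(deltas="0 1.8 -4.1 0 0.14;0 4.2 -7.9 0 0.28;0 6.8 -11.4 0 0.42;0 9.7 -14.6 0 0.56;0 13 -17.3 0 0.7;0 16.6 -19.5 0 0.84;0 16.6 -19.5 0 0.84;0 9.8 -33 0 0.84;0 5.3 -42 0 0.84")

```text
time_s: 8.25
position: [0.5305, 0.0815, 0.0601]
tcp_rot: [[-0.45, -0.893, -0.003], [-0.893, 0.45, 0.001], [0.0, 0.003, -1.0]]
force: [-0.6, -0.3, 0.5]
opening: 0.007
grasp_force: 0.0
```

Run:
```python
from h import *
g=findmark(imaging.capture('side'));np.set_printoptions(linewidth=250);print((g>105).astype(int)[4:28,6:36].tolist().__len__()); ys,xs=np.where(g>110);print(list(zip(xs+245,ys+185,g[ys,xs]))) if len(xs)<60 else print(len(xs))
s=bot.read_state();print(s['position'],s['force'],s['joint_positions'],s['tcp_rot'][:2,0],(s['position'][:2]-[.557,.1318])*1e3)
```

```text
24
91
[0.52995806 0.08058407 0.06004641] [-0.72269349 -0.78540829  0.0271603 ] [-3.31261005e+00  3.78272923e+01  1.02079332e+02  2.09866861e-02  4.03141589e+01 -1.56569044e+02] [-0.45024545 -0.89290386] [-27.041937   -51.21592861]
```

Emit:
drive_tool(deltas="0 0 0 40 -0.14;0 60 13 40 -0.28;0 60 13 40 -1.7;0 60 13 40 -1.7;0 60 13 40 -1.7;0 60 13 40 -1.7;0 60 13 40 -1.7;0 60 13 40 -1.7;0 60 13 40 -1.7;0 60 13 40 -1.7;0 60 13 40 -1.7;0 60 13 40 -1.7")

```text
time_s: 9.5
position: [0.5918, 0.0956, 0.1001]
tcp_rot: [[-0.826, 0.563, -0.001], [0.563, 0.826, 0.001], [0.002, 0.0, -1.0]]
force: [-0.3, -0.8, 0.1]
opening: 0.005
grasp_force: 0.0
```

Emit:
drive_tool(deltas="0 0 0 0 -1.7;0 0 0 0 -1.7;0 0 0 0 -1.7;0 0 0 0 -1.7;0 0 0 0 -1.7;0 0 0 0 -1.7;0 0 0 0 -1.7;0 0 0 0 -1.7;0 0 0 0 -1.7;0 0 0 0 -1.7;0 0 0 0 -1.7;0 0 0 0 -1.7")

```text
time_s: 10.7
position: [0.5918, 0.0956, 0.1001]
tcp_rot: [[0.665, 0.747, -0.001], [0.747, -0.665, 0.001], [-0.0, -0.002, -1.0]]
force: [-0.3, 0.8, -0.3]
opening: 0.007
grasp_force: 0.0
```

Emit:
drive_tool(deltas="0 0 0 0 -1.7;0 0 0 0 -1.7;0 0 0 0 -1.7;0 0 0 0 -1.7;0 0 0 0 -1.7;0 0 0 0 -1.7;0 0 0 0 -1.7;0 0 0 0 -1.7;0 0 0 0 -1.7;0 0 0 -20 -1.7;0 0 0 -37 -1.7;0 0 0 -37 -1.7")

```text
time_s: 11.9
position: [0.5899, 0.0956, 0.0609]
tcp_rot: [[0.655, -0.756, -0.006], [-0.756, -0.655, 0.001], [-0.005, 0.004, -1.0]]
force: [0.5, 0.5, 0.3]
opening: 0.006
grasp_force: 0.0
```

Run:
```python
from h import *
im=imaging.capture('side');cv2.imwrite('pics/c5.png',crop(im[:,:,::-1],225,165,80,70,6))
s=bot.read_state();p=s['position'];print(p,s['force'],s['joint_positions'][5]);x=s['tcp_rot'][:2,0];print(np.degrees(np.arctan2(x[1],x[0])),(p[:2]-[.557,.1318])*1e3)
```

```text
[0.5906586  0.09556207 0.06175115] [ 0.48232012 -0.23968465 -0.13488836] 137.49387324184408
-49.06625128673117 [ 33.65859884 -36.23793488]
```

View pics/c5.png

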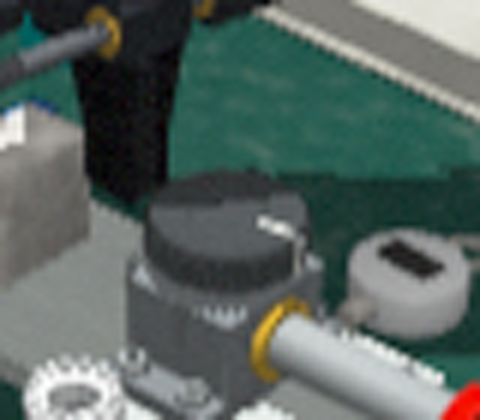

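```bash
python3 - <<'E'
from h import *
for c in((262,221),(293,238)):
    P=ray('side',T0(c,6,225,165),.0745)[:2]-[.557,.1318];print(P,(np.degrees(np.arctan2(P[1],P[0]))+130.66)%360)
E
python3 arc.py 35.8 -49 31.5 12 8;python3 arc.py 31.5 47 31.5 12 8;python3 arc.py 31.5 143 31.5 12 8
```

```text
[-0.00914369  0.00722123] 272.3600781015931
[-0.01872457  0.01674883] 268.8478779763197
0 2.4 4.5 0 0.140;0 4.1 9.1 0 0.279;0 5.1 13.7 0 0.419;0 6.6 17.8 0 0.559;0 7.6 22.1 0 0.698;0 8.0 26.5 0 0.838;0 7.8 30.9 0 0.977;0 6.9 35.2 0 1.117;0 5.5 39.3 0 1.257;0 3.5 43.2 0 1.396;0 1.0 46.8 0 1.536;0 -2.0 50.1 0 1.676;
0 -3.4 2.8 0 0.140;0 -7.2 5.0 0 0.279;0 -11.2 6.7 0 0.419;0 -15.5 7.9 0 0.559;0 -19.8 8.4 0 0.698;0 -24.2 8.3 0 0.838;0 -28.6 7.7 0 0.977;0 -32.8 6.4 0 1.117;0 -36.8 4.5 0 1.257;0 -40.4 2.1 0 1.396;0 -43.8 -0.8 0 1.536;0 -46.6 -4.1 0 1.676;
0 -2.4 -3.7 0 0.140;0 -4.3 -7.7 0 0.279;0 -5.5 -11.9 0 0.419;0 -6.2 -16.2 0 0.559;0 -6.3 -20.6 0 0.698;0 -5.8 -25.0 0 0.838;0 -4.6 -29.2 0 0.977;0 -2.9 -33.3 0 1.117;0 -0.6 -37.0 0 1.257;0 2.1 -40.4 0 1.396;0 5.3 -43.4 0 1.536;0 8.9 -46.0 0 1.676;
```

The picture shows the mark from (262,221) to (293,238) in the crop. That makes 270° turned so far. Second stroke.

Emit:
drive_tool(deltas="0 -5 5 0 0;0 -9 8 0 0;0 -10.2 9.2 0 0;0 -13 12.4 0 0;0 -13 12.4 0 0")

```text
time_s: 12.45
position: [0.5827, 0.105, 0.0643]
tcp_rot: [[0.661, -0.75, 0.008], [-0.75, -0.661, -0.004], [0.009, -0.003, -1.0]]
force: [4.2, -8.0, -4.0]
opening: 0.004
grasp_force: 5.0
```

```bash
python3 arc.py 31.5 -49 31.5 12 8
```

```text
0 3.1 3.1 0 0.140;0 5.8 6.6 0 0.279;0 7.9 10.5 0 0.419;0 9.5 14.6 0 0.559;0 10.4 18.8 0 0.698;0 10.8 23.2 0 0.838;0 10.6 27.6 0 0.977;0 9.8 31.9 0 1.117;0 8.3 36.1 0 1.257;0 6.3 40.0 0 1.396;0 3.8 43.6 0 1.536;0 0.8 46.8 0 1.676;
```

Emit:
drive_tool(deltas="0 3 3 0 0.14;0 5.6 6.6 0 0.28;0 7.7 10.5 0 0.42;0 9.3 14.6 0 0.56;0 10.2 18.8 0 0.7;0 10.6 23.2 0 0.84;0 10.4 27.6 0 0.98;0 9.6 31.9 0 1.12;0 8.2 36.1 0 1.26;0 6.2 40 0 1.4;0 3.7 43.6 0 1.54;0 0.7 46.8 0 1.675")

```text
time_s: 13.65
position: [0.5847, 0.1566, 0.065]
tcp_rot: [[0.677, 0.736, 0.011], [0.736, -0.677, 0.004], [0.011, 0.005, -1.0]]
force: [6.4, 6.9, -2.1]
opening: 0.004
grasp_force: 4.3
```

Emit:
drive_tool(deltas="0 -3.4 2.8 0 0.14;0 -7.2 5 0 0.28;0 -11.2 6.7 0 0.42;0 -15.5 7.9 0 0.56;0 -19.8 8.4 0 0.7;0 -24.2 8.3 0 0.84;0 -28.6 7.7 0 0.98;0 -32.8 6.4 0 1.12;0 -36.8 4.5 0 1.26;0 -40.4 2.1 0 1.4;0 -43.8 -0.8 0 1.54;0 -46.6 -4.1 0 1.675")

```text
time_s: 14.85
position: [0.5269, 0.1535, 0.0645]
tcp_rot: [[-0.803, 0.596, -0.012], [0.596, 0.803, 0.004], [0.012, -0.003, -1.0]]
force: [-10.9, 9.2, 12.3]
opening: 0.003
grasp_force: 6.8
```

Emit:
drive_tool(deltas="0 -2.4 -3.7 0 0.14;0 -4.3 -7.7 0 0.28;0 -5.5 -11.9 0 0.42;0 -6.2 -16.2 0 0.56;0 -6.3 -20.6 0 0.7;0 -5.8 -25 0 0.84;0 -4.6 -29.2 0 0.98;0 -2.9 -33.3 0 1.12;0 -0.6 -37 0 1.26;0 2.1 -40.4 0 1.4;0 5.3 -43.4 0 1.54;0 8.9 -46 0 1.675")

```text
time_s: 16.05
position: [0.5367, 0.1004, 0.0643]
tcp_rot: [[-0.505, -0.863, -0.012], [-0.863, 0.505, -0.006], [0.011, 0.007, -1.0]]
force: [-9.5, -16.2, 10.4]
opening: 0.002
grasp_force: 9.2
```

Emit:
drive_tool(deltas="0 -10 -17 0 0;0 -13 -22 0 0;0 -13 -22 42 -0.1;0 20 22 42 -0.25;0 56 66 42 -1.7;0 56 66 42 -1.7;0 56 66 42 -1.7;0 56 66 42 -1.7;0 56 66 42 -1.7;0 56 66 42 -1.7;0 56 66 42 -1.7;0 56 66 42 -1.7")

```text
time_s: 17.25
position: [0.5981, 0.171, 0.1056]
tcp_rot: [[-0.913, 0.409, -0.0], [0.409, 0.913, 0.001], [0.001, 0.001, -1.0]]
force: [-0.3, -0.6, 0.4]
opening: -0.002
grasp_force: 0.0
```

Emit:
drive_tool(deltas="0 0 0 0 -1.7;0 0 0 0 -1.7;0 0 0 0 -1.7;0 0 0 0 -1.7;0 0 0 0 -1.7;0 0 0 0 -1.7;0 0 0 0 -1.7;0 0 0 0 -1.7;0 0 0 0 -1.7;0 0 0 0 -1.7;0 0 0 0 -1.7;0 0 0 0 -1.7")

```text
time_s: 18.45
position: [0.5981, 0.1709, 0.1056]
tcp_rot: [[0.521, 0.854, -0.0], [0.854, -0.521, 0.001], [0.001, -0.0, -1.0]]
force: [0.9, 0.3, 0.5]
opening: 0.004
grasp_force: 0.0
```

Run:
```python
from h import *
for n,b in(('side',(225,165,80,70)),):
    im=imaging.capture(n);cv2.imwrite('pics/c6.png',crop(im[:,:,::-1],*b,6))
s=bot.read_state();p=s['position'];print(p,s['force'],s['joint_positions'][5]);x=s['tcp_rot'][:2,0];print(np.degrees(np.arctan2(x[1],x[0])),(p[:2]-[.557,.1318])*1e3)
```

```text
[0.59813111 0.1708974  0.10562187] [ 0.54380291 -0.26922743  0.68633955] 36.97938344933518
58.63283940463003 [41.13111462 39.09739593]
```

View pics/c6.png

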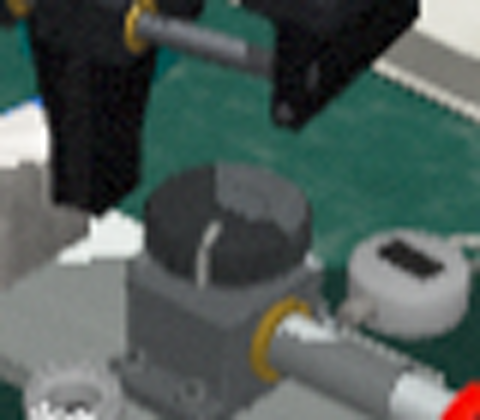

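```bash
python3 - <<'E'
from h import *
for c in((217,225),(206,245)):
    P=ray('side',T0(c,6,225,165),.0766)[:2]-[.557,.1318];print(P,(np.degrees(np.arctan2(P[1],P[0]))+130.66)%360+360)
E
python3 arc.py 31.5 58 31.5 12 8;python3 arc.py 31.5 154 31.5 12 8
```

```text
[0.00546423 0.01285076] 557.6244883875655
[0.00911761 0.02416269] 559.986374069247
0 -3.9 2.1 0 0.140;0 -8.0 3.6 0 0.279;0 -12.3 4.5 0 0.419;0 -16.7 4.8 0 0.559;0 -21.1 4.5 0 0.698;0 -25.4 3.6 0 0.838;0 -29.5 2.1 0 0.977;0 -33.4 0.0 0 1.117;0 -36.9 -2.6 0 1.257;0 -40.1 -5.6 0 1.396;0 -42.8 -9.1 0 1.536;0 -45.0 -12.9 0 1.676;
0 -1.6 -4.1 0 0.140;0 -2.7 -8.3 0 0.279;0 -3.2 -12.7 0 0.419;0 -3.0 -17.1 0 0.559;0 -2.3 -21.4 0 0.698;0 -0.9 -25.6 0 0.838;0 1.0 -29.6 0 0.977;0 3.5 -33.2 0 1.117;0 6.4 -36.5 0 1.257;0 9.8 -39.3 0 1.396;0 13.5 -41.6 0 1.536;0 17.5 -43.4 0 1.676;
```

The crop shows the mark from (217,225) to (206,245), which is 559° turned. About 170° more is needed.

Emit:
drive_tool(deltas="0 -14.6 3.3 0 0;0 -14.6 3.3 -25 0;0 -14.6 3.3 -41 0;0 -14.6 3.3 -41 0;0 -19 -4 -41 0;0 -21.5 -8 -41 0;0 -24.4 -12.4 -41 0;0 -24.4 -12.4 -41 0")

```text
time_s: 19.3
position: [0.5779, 0.1617, 0.0661]
tcp_rot: [[0.522, 0.853, 0.011], [0.853, -0.522, 0.009], [0.013, 0.005, -1.0]]
force: [4.7, 15.4, -6.4]
opening: 0.008
grasp_force: 7.7
```

Emit:
drive_tool(deltas="0 -3.9 2.1 0 0.14;0 -8 3.6 0 0.28;0 -12.3 4.5 0 0.42;0 -16.7 4.8 0 0.56;0 -21.1 4.5 0 0.7;0 -25.4 3.6 0 0.84;0 -29.5 2.1 0 0.98;0 -33.4 0 0 1.12;0 -36.9 -2.6 0 1.26;0 -40.1 -5.6 0 1.4;0 -42.8 -9.1 0 1.54;0 -45 -12.9 0 1.675")

```text
time_s: 20.5
position: [0.5227, 0.1466, 0.0656]
tcp_rot: [[-0.907, 0.421, -0.011], [0.421, 0.907, 0.003], [0.011, -0.002, -1.0]]
force: [-9.1, 6.6, 9.0]
opening: 0.002
grasp_force: 5.6
```

Emit:
drive_tool(deltas="0 -1.6 -4.1 0 0.14;0 -2.7 -8.3 0 0.28;0 -3.2 -12.7 0 0.42;0 -3 -17.1 0 0.56;0 -2.3 -21.4 0 0.7;0 -0.9 -25.6 0 0.84;0 1 -29.6 0 0.98;0 3.5 -33.2 0 1.12;0 6.4 -36.5 0 1.26;0 9.8 -39.3 0 1.4;0 9.8 -39.3 0 1.4")

```text
time_s: 21.6
position: [0.5352, 0.1014, 0.0659]
tcp_rot: [[-0.569, -0.822, -0.007], [-0.822, 0.569, -0.006], [0.009, 0.003, -1.0]]
force: [-7.6, -12.6, 8.1]
opening: 0.004
grasp_force: 7.5
```

Emit:
drive_tool(deltas="0 -10 -15 0 0;0 -16 -24 0 0;0 -16 -24 50 -0.1;0 -50 30 50 -0.2;0 -88 80 50 -1.67;0 -88 117 50 -1.67;0 -88 117 50 -1.67;0 -88 117 50 -1.67;0 -88 117 50 -1.67;0 -88 117 50 -1.67;0 -88 117 50 -1.67;0 -88 117 50 -1.67")

```text
time_s: 22.8
position: [0.451, 0.2224, 0.1152]
tcp_rot: [[-0.915, 0.405, 0.001], [0.405, 0.915, 0.0], [-0.001, 0.001, -1.0]]
force: [0.4, -0.4, 0.1]
opening: 0.001
grasp_force: 0.0
```

Emit:
drive_tool(deltas="0 0 0 0 -0.3;0 0 0 0 -0.3;0 0 0 0 -0.3")

```text
time_s: 23.1
position: [0.451, 0.2223, 0.1151]
tcp_rot: [[-0.758, 0.652, 0.001], [0.652, 0.758, 0.0], [-0.001, 0.001, -1.0]]
force: [1.5, -0.4, -0.5]
opening: 0.004
grasp_force: 0.0
```

Run:
```python
from h import *
a=crop(imaging.capture('top')[:,:,::-1],195,130,100,110,4);b=crop(imaging.capture('side')[:,:,::-1],215,165,100,100,4)
c=np.zeros((440,800,3),np.uint8);c[:,:400]=a;c[:400,400:]=b
cv2.imwrite('pics/c7.png',c)
s=bot.read_state();p=s['position'];print(p,s['force'],s['joint_positions'][5]);x=s['tcp_rot'][:2,0];print(np.degrees(np.arctan2(x[1],x[0])))
```

```text
[0.45091137 0.22232101 0.11494951] [ 0.13979039 -0.7696862  -0.0812106 ] -35.99596972379821
139.48424927412756
```

View pics/c7.png

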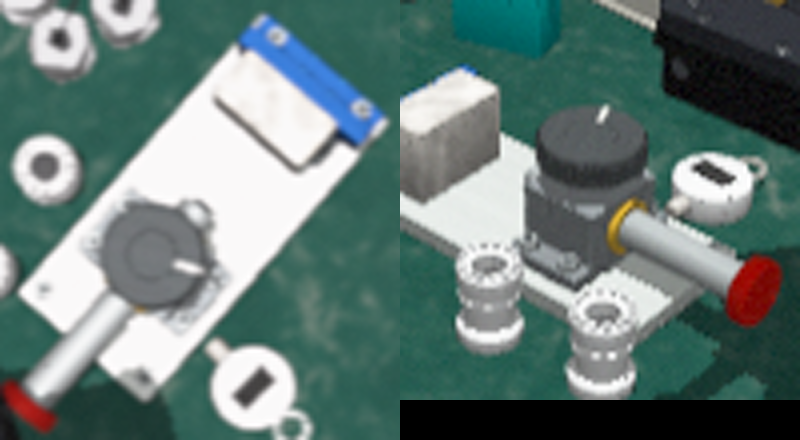

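The mark in the top crop at (175,263)-(205,272) stands about 20° past two turns, roughly 740° or 12.9 rad, which is inside the window. The button at (30,400) is still parked. Now I lower the tip before the button.

Emit:
drive_tool(deltas="0 0 0 -45 0;0 0 0 -75 0;0 0 0 -90 0;0 0 0 -90 0;0 7.6 -6.5 -90 0;0 13.7 -11.7 -90 0;0 17.4 -15 -90 0;0 17.4 -15 -90 0")

```text
time_s: 24.0
position: [0.4699, 0.207, 0.0255]
tcp_rot: [[-0.758, 0.653, 0.003], [0.653, 0.758, 0.001], [-0.002, 0.002, -1.0]]
force: [0.4, 1.1, -0.8]
opening: 0.002
grasp_force: 0.0
```

Emit:
drive_tool(deltas="0 2.3 -2 0 0;0 4.6 -3.9 0 0;0 7.6 -6.5 0 0;0 10.6 -9.1 0 0;0 13.7 -11.7 0 0;0 16.7 -14.3 0 0;0 16.7 -14.3 0 0")

```text
time_s: 24.7
position: [0.4855, 0.1926, 0.0244]
tcp_rot: [[-0.758, 0.652, 0.001], [0.652, 0.758, -0.0], [-0.001, 0.0, -1.0]]
force: [-0.4, 0.4, 0.0]
opening: 0.003
grasp_force: 0.2
```

Emit:
drive_tool(deltas="0 3 -2.6 0 0;0 6.1 -5.2 0 0;0 9.1 -7.8 0 0;0 11.4 -9.8 0 0;0 12.1 -10.4 0 0;0 12.1 -10.4 0 0")

```text
time_s: 25.3
position: [0.4973, 0.1825, 0.0245]
tcp_rot: [[-0.758, 0.652, 0.0], [0.652, 0.758, -0.0], [-0.001, 0.0, -1.0]]
force: [-0.7, 0.5, -0.4]
opening: 0.006
grasp_force: 0.3
```

Run:
```python
from h import *
a=crop(imaging.capture('top')[:,:,::-1],195,130,100,110,4);b=crop(imaging.capture('side')[:,:,::-1],215,165,100,100,4)
c=np.zeros((440,800,3),np.uint8);c[:,:400]=a;c[:400,400:]=b
cv2.imwrite('pics/c8.png',c)
s=bot.read_state();p=s['position'];print(p,s['force'],(p[:2]-[.557,.1318])@[.7585,-.6515])
```

```text
[0.49737202 0.18260409 0.02462808] [ 0.25295241  0.19742789 -0.02886353] -0.07832668484970896
```

View pics/c8.png

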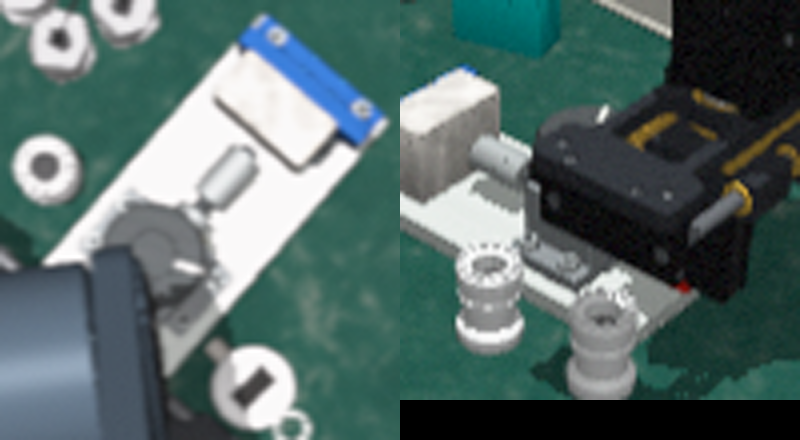

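The rod is out on the block's side, with its nose at about (242,155) in the top crop and a few mm short of the block. The knob mark is unchanged at (190,267). Now I creep forward with force checks.

Emit:
drive_tool(deltas="0 0.8 -0.7 0 0;0 1.5 -1.3 0 0;0 2.3 -2 0 0;0 2.3 -2 0 0")

```text
time_s: 25.8
position: [0.4994, 0.1808, 0.0246]
tcp_rot: [[-0.758, 0.652, 0.0], [0.652, 0.758, 0.0], [-0.0, 0.0, -1.0]]
force: [-0.2, 1.3, -0.0]
opening: 0.006
grasp_force: 0.8
```

Emit:
drive_tool(deltas="0 0.8 -0.7 0 0;0 1.5 -1.3 0 0;0 1.5 -1.3 0 0")

```text
time_s: 26.1
position: [0.501, 0.1794, 0.0246]
tcp_rot: [[-0.758, 0.652, 0.0], [0.652, 0.758, 0.0], [-0.0, 0.0, -1.0]]
force: [-1.5, 1.7, -0.2]
opening: 0.004
grasp_force: 0.8
```

Emit:
drive_tool(deltas="0 0.4 -0.3 0 0;0 0.8 -0.7 0 0;0 0.8 -0.7 0 0")

```text
time_s: 26.4
position: [0.5018, 0.1787, 0.0246]
tcp_rot: [[-0.758, 0.652, 0.0], [0.652, 0.758, 0.0], [-0.0, 0.0, -1.0]]
force: [-0.5, 1.0, 0.9]
opening: 0.004
grasp_force: 0.8
```

Emit:
drive_tool(deltas="0 0.4 -0.3 0 0;0 0.8 -0.7 0 0;0 0.8 -0.7 0 0")

```text
time_s: 26.7
position: [0.5023, 0.1782, 0.0246]
tcp_rot: [[-0.758, 0.652, -0.0], [0.652, 0.758, 0.0], [0.0, 0.0, -1.0]]
force: [-1.7, 3.2, 0.5]
opening: 0.002
grasp_force: 1.3
```

Emit:
drive_tool(deltas="0 0.4 -0.3 0 0;0 0.8 -0.7 0 0;0 0.8 -0.7 0 0")

```text
time_s: 27.0
position: [0.5023, 0.178, 0.0246]
tcp_rot: [[-0.758, 0.652, -0.001], [0.652, 0.758, 0.001], [0.002, -0.0, -1.0]]
force: [-2.2, 5.6, 1.2]
opening: 0.003
grasp_force: 2.8
```

Emit:
drive_tool(deltas="0 0.4 -0.3 0 0;0 0.8 -0.7 0 0;0 0.8 -0.7 0 0;0 0.8 -0.7 0 0")

```text
time_s: 27.4
position: [0.5023, 0.178, 0.0246]
tcp_rot: [[-0.758, 0.653, -0.003], [0.653, 0.758, 0.002], [0.003, -0.001, -1.0]]
force: [-4.0, 8.9, 2.6]
opening: 0.007
grasp_force: 4.1
```

Emit:
drive_tool(deltas="0 -3 2.6 0 0;0 -9 7.8 0 0;0 -20 17 0 0;0 -40 34 0 0;0 -40 34 40 0;0 -40 34 90 0;0 -40 60 120 0;0 -40 110 120 0;0 -40 150 120 0;0 -40 150 120 0")

```text
time_s: 28.4
position: [0.4635, 0.3312, 0.1452]
tcp_rot: [[-0.761, 0.648, 0.003], [0.648, 0.761, 0.002], [-0.001, 0.004, -1.0]]
force: [0.5, -1.1, -0.5]
opening: 0.008
grasp_force: 0.0
```

Run:
```python
from h import *
im=imaging.capture('top');o=cv2.imread('top_raw0.png')[:,:,::-1]
c=proj('top',[.557,.1318,.078])[0];print('knob c',c)
g=im.astype(int).mean(2);k=[(u,v) for v in range(180,210) for u in range(220,252) if np.hypot(u-c[0],v-c[1])<11.5 and g[v,u]>150]
for u,v in k:
    P=ray('top',(u,v),.078)[:2]-[.557,.1318];print((u,v),int(g[v,u]),round((np.degrees(np.arctan2(P[1],P[0]))+130.66)%360,1),round(np.hypot(*P),4))
# block shift (crop diff) & red button
def ph(a,b,x,y,w,h): 
    f=lambda i:np.float32(cv2.cvtColor(np.ascontiguousarray(i),cv2.COLOR_RGB2GRAY)[y:y+h,x:x+w]);return cv2.phaseCorrelate(f(a),f(b),cv2.createHanningWindow((w,h),cv2.CV_32F))
print('block',ph(o,im,244,134,44,40))
r=(im[:,:,0]>140)&(im[:,:,1]<60)&(im[:,:,2]<60);r[:, :180]=0;r[:,300:]=0;ys,xs=np.where(r[150:260]);uv=(xs.mean(),ys.mean()+150)
P=ray('top',uv,.034)[:2]-[.557,.1318];print('button jig x',P@[.7585,-.6515],P@[.6515,.7585],len(xs))
print(bot.read_state()['force'])
```

```text
knob c [232.73305471 192.84853589]
(238, 195) 159 18.3 0.0114
(239, 195) 201 21.5 0.0132
(240, 195) 206 24.0 0.0151
(241, 195) 184 25.9 0.0171
(242, 195) 164 27.4 0.019
(238, 196) 171 9.6 0.0123
(239, 196) 225 13.8 0.014
(240, 196) 240 17.0 0.0158
(241, 196) 241 19.6 0.0177
(242, 196) 237 21.7 0.0196
(243, 196) 214 23.4 0.0215
(239, 197) 157 7.0 0.015
(240, 197) 179 10.7 0.0167
(241, 197) 214 13.8 0.0185
(242, 197) 237 16.4 0.0203
(243, 197) 239 18.5 0.0221
(242, 198) 162 11.4 0.0212
(243, 198) 167 13.8 0.023
block ((0.6408301445005797, -0.13188403962024964), 0.9218044810824924)
button jig x -0.05667567125187949 -0.0007955167905072252 34
[ 0.70156283 -1.63882511  0.89647142]
```

```bash
python3 -c "
from rig import bot
print(bot.hand_in())"
```

```text
the job is handed in; nothing more can be done
None
```

I handed the job in with the lock knob at about 738° (12.9 rad), the rod pushed in about 43 mm until its nose stopped firmly against the gauge block, and the block within roughly 1 mm of its start by the top camera; no verdict came back.

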